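# Seat a slide carrier face down against the sprung plunger of a slide scanner and hold it

## Robot

A 6-joint arm with a two-finger parallel gripper is mounted at the origin on the work surface. World frame = base frame: x ahead of the robot, y to its left, z up, the work surface at z = 0. Lengths are in m, angles in rad, forces in N, time in s.
With the tool pointing down it reaches from about 0.3 to 0.775 m from the base axis. Payload 14.6 kg.
Tool frame: the origin (TCP) lies at the very end of the fingers, on their centre line; the grasp point (between the pads) lies 19 mm behind it; z points along the fingers, x is the direction in which the jaws open and shut, and the axes are right-handed (so a half turn about z gives the same grasp; the last joint's range is limited). The gripper opens to 94 mm and grips with 3 to 60 N. Pads are 16 mm wide; open, the fingers measure 119 mm over their backs; the gripper's body (75 mm by 177 mm) begins 78 mm behind the grasp point.
Start: joints at [1.1, 0.3, 1.521, -0, 1.321, -0.067], TCP at [0.216, 0.506, 0.205] pointing down, gripper open.
Joint ranges: [-3.03, 3.03], [-0.79, 2.21], [0.23, 2.52], [-1.04, 4.18], [0, 3.07], [-2.55, 2.55]. Speed limits (rad/s): [2.22, 2.22, 2.57, 3.14, 3.14, 3.14].

## Interface

Orientations are given as [roll, pitch, yaw] about the fixed x, y, z axes, in that order (R = Rz(yaw) Ry(pitch) Rx(roll)).
In Python, from station import ctrl gives the robot as it stands.
- The arm moves only by the shell command python3 -m inch 'ROWS' [FORCE]. ROWS is JSON, one flat list of numbers, 7 for each row, row after row: the shift along the tool's x, y, z in cm, then the turn, a rotation vector about the tool's x, y, z in rad, then the opening, from 0 (shut) to 1 (fully open). In form: [tx, ty, tz, wx, wy, wz, claw, tx, ty, tz, wx, wy, wz, claw, ...]. A call has 1 to 20 rows; each row shifts and turns the commanded pose from where the row before left it, along the tool's axes as they then stand; what a row does not reach is not made up. A row lasts 1/8 s, in which the tool goes at most 62.5 mm and 10.7 degrees, less where a joint would pass 70% of its speed; a pose out of reach is approached as far as the arm can. A call is refused whole if a number of a shift passes 6.25 or a number of a turn 0.188, either way. A call with a gripper value outside its range is refused whole. The fingers move at their own pace and stop on an object; FORCE is the grip in N (left out, the last holds). Time passes only in rows, so rows that do not move let the fingers close. It gives the time, the measured TCP pose, the force and the opening at its end, in the units of the state.
- ctrl.get_obs(): the state, without advancing time (a new reading comes with each control period).
- ctrl.camera(name): name is "scene" or "side" or "wrist"; returns (picture, depth): 400x640x3 uint8, red, green, blue; 400x640 float32, m along the optical axis (not along the pixel's ray), 0 where there is no reading.
- ctrl.camera_params(name): a dict with "vertical_fov" (degrees; the focal length in pixels is half the picture's height over the tangent of half this angle, whatever the lens; pixels are square), "cx", "cy" (the principal point, pixels), "camera_from_world" (4x4, takes a point from world to camera coordinates); the wrist camera has in their place "mount" (4x4, takes a point from camera to tool coordinates, whose origin is the TCP and whose axes are the tool frame's). Camera axes: x right, y down, z forward; pixel columns grow to the right and rows downward; lengths in m; the calibration is good to about 2 mm. A picture is of the moment at which its call begins: read the wrist's pose just before it. camera_params takes no time and is no camera call.
- ctrl.hand_in(): hands the job in, once; it reports no verdict.
Trained networks look in the newest picture that a camera, given by its name, has taken for a name from the list of things; names that differ only in an ending like _2 or _b are one class to them, and where a whole thing is asked for, a point or a joint stands for the part that bears it (a point fixed in the world has none). Each returns a list of dicts, best first, with "score" (0 to 1); they miss things now and then, are a little off and sometimes report something else, mostly with a low value. They report only what shows in the picture. A call takes as long as a camera call. They do not tell look-alikes from the thing itself.
- ctrl.spot_in(camera, label): "bbox" ([centre column, centre row, width, height] in pixels, round what is visible of it).
- ctrl.place_of(camera, label): "centre" ([column, row] in pixels: a listed point, or the origin of a listed thing).
The state is a dict: "time_s": time; "qpos": joint angles; "joint_vel": joint speeds; "tau": joint torques, N m; "ee_pos": TCP position; "eef_rot": TCP orientation; "force": force on the tool from outside, world axes, zero at the start; "moment": the same for the moment, N m; "grip_width": finger opening in m.
Only numpy, scipy, OpenCV 4.12 (cv2) and the standard library are available. Lean on these libraries where they do the work, as an engineer would, in place of code of your own. Each camera call takes 0.05 s, during which the arm holds its last target. There are 200 camera calls.

## Task

The scanner looks at slides from below: take the slide carrier that leans on the small easel, turn it over and lay it specimen face down in the channel of the scanner stage. Then push its free end along the channel with your fingers so that it drives the sprung plunger back until the carrier sits squarely against both faces of the hard stop, and finish while still holding it there with a light steady push: do not let go, the spring would push it out again, and do not force it. Leave the other things on the bench where they are.

Things in the scene. Friction and masses are not known exactly. Their poses are not given: they have to be found in the camera images.
- carrier_center (a point): Slide carrier, an aluminium plate 80 long (its x) x 50 wide (y) x 12 thick (z), about 0.1 kg; this point is its centre. Its +z face is the specimen face: a shallow dark pocket with a glass slide; the other face is plain metal with two screw heads. At the start it leans on the easel, sloping at 60 degrees from level, specimen face (+z) on the upper side, +x pointing down the slope. Lengths in mm.
- easel: Fixed stand, base 110 x 80 x 8, with a plate sloping at 60 degrees and a 13 high lip at its foot. Origin under the base's middle, on the bench; its level x axis points from the raised end of the slope to the foot, y across. The carrier's foot rests 20 ahead of the origin, 22 up; its upper 33 overhang the plate with free space below, to be gripped there across the 12 thickness. Lengths in mm.
- stage: Fixed scanner stage, white block with black top, 200 (x) x 120 (y) x 40 high; origin under its middle, on the bench. Its top is the bed (40 up), x = -100 to +55. Two rails 60 apart (y = -30 to +30), 7 high, from x = -60 to +55, form the channel, open at the -x end (towards the middle of the bench). Stop and plunger stand at the +x end: push the carrier in +x. Lengths in mm.
- stop: Fixed stop block at the +x end of the channel, same frame as the stage. Two upright faces at x = +55, y = 8 to 30 and -8 to -30, 24 high from the bed, one either side of the plunger; a bridge over them is 34 above the bed. At the stop the carrier's centre is at x = +15 of the stage, its free end at x = -25. Lengths in mm.
- stop_face (a point): Point midway between the two stop faces, in their plane, 6 above the bed (46 above the bench); axes of the stage. Lengths in mm.
- plunger_tip (a point): Nose of the steel plunger, 11 diameter, its axis 7 above the bed along the stage's x; when free it stands 12 proud of the stop faces. Moves with the plunger. Lengths in mm.
- plunger (a joint): Travel of the plunger in m, 0 when free, growing as it is pushed in (+x of the stage); 0.012 when the carrier is at the stop. The spring resists with about 4.2 N at first and 8.4 N at the stop, friction on the bed takes up to 5 N more; a push of 16 to 25 N holds the carrier firmly on the stop.
- carrier: The same carrier as carrier_center; its origin and axes are those of that point. Only one carrier is on the easel; an empty spare lies flat on the bench. Lengths in mm.
- spare: Bystander, to be left alone: empty spare slide carrier of the same shape, 80 x 50 x 12, lying flat on the bench, pocket up; origin under its centre. Lengths in mm.
- oil: Bystander, to be left alone: amber immersion-oil bottle, 32 diameter, 68 high, upright; origin under its centre. Lengths in mm.
- objective: Bystander, to be left alone: steel microscope objective, 34 diameter, 52 high, upright; origin under its centre. Lengths in mm.
- slidebox: Bystander, to be left alone: closed grey slide box, 75 x 160 x 36; origin under its centre. Lengths in mm.
- beaker: Bystander, to be left alone: empty glass beaker, 70 diameter, 90 high; origin under its centre. Lengths in mm.
- tipbox: Bystander, to be left alone: white box with clear lid, 120 x 85 x 68; origin under its centre. Lengths in mm.
- driver: Bystander, to be left alone: screwdriver with black handle, 150 long, lying; origin at its underside. Lengths in mm.
There are look-alikes about, which are no part of the job. What is shaped like the stage but turquoise is not meant.

How it is judged:
On the way:
1. the carrier lies on the stage bed, specimen face down (angle between carrier_center's own z axis and vertical above 3.05 rad and z of carrier_center in the frame of stage between 0.04 and 0.05 m and y of carrier_center in the frame of stage between -0.012 and 0.012 m), for 0.2 s.
At the end, for the whole second after the job is handed in: Carrier flat in the channel, specimen face down (3.5 deg), square within 2.3 deg, its end within 1.8 mm of the stop and pressing on it with 0.5 to 30 N, plunger in by over 10.2 mm, fingers still pressing the carrier with over 4 N, all through the last second (angle between carrier_center's own z axis and vertical above 3.08 rad and z of carrier_center in the frame of stage between 0.0435 and 0.0485 m and x of carrier_center in the frame of stage above 0.0132 m and y of carrier_center in the frame of stage between -0.007 and 0.007 m and angle between the x axis of carrier_center and the x axis of stage, either way round below 0.04 rad and value of joint plunger above 0.0102 m and contact force between carrier and stop between 0.5 and 30 N and contact force between the fingers and carrier above 4 N); the arm keeps its last pose, push and grip.
It fails at once if the carrier is rammed against the stop (over 60 N) (contact force between carrier and stop above 60 N).
It fails at once if a bystander is pushed more than 30 mm (distance of any of spare, oil, objective, slidebox, beaker, tipbox, driver from where it was at the start of the episode above 0.03 m).
It also fails if it takes over 62 s, if anything falls off the work surface, if the arm or the gripper's body presses on something with over 40 N, if the wrist force passes 120 N, or if a joint passes its speed limit or range.

## Working session

There is one attempt and no reset: what is moved stays moved. The work goes in short steps, Python scripts to look and compute and a shell command to move; the robot and the scene stay as the last step left them, time stands still between calls to the robot, and variables do not carry over. Pictures are saved under pics/ and viewed, about 8 in all and at most 12, crops included, and the job is handed in when it is done.

```bash
ls; mkdir -p pics; cat > h.py <<'E'
import numpy as np, cv2, json
from scipy.spatial.transform import Rotation as R
from station import ctrl
def K(n):
    p=ctrl.camera_params(n); f=200/np.tan(np.radians(p['vertical_fov'])/2); return f,p['cx'],p['cy'],p
def wTc(n,obs=None):
    p=K(n)[3]
    if n=='wrist':
        T=np.eye(4);T[:3,:3]=R.from_euler('xyz',obs['eef_rot']).as_matrix();T[:3,3]=obs['ee_pos'];return T@np.array(p['mount'])
    return np.linalg.inv(np.array(p['camera_from_world']))
def cloud(n,depth,obs=None):
    f,cx,cy,_=K(n);v,u=np.mgrid[0:400,0:640]
    P=np.stack([(u-cx)/f*depth,(v-cy)/f*depth,depth],-1);T=wTc(n,obs)
    W=P@T[:3,:3].T+T[:3,3];W[depth<=0]=np.nan;return W
def ray(n,px,z,obs=None):
    f,cx,cy,_=K(n);T=wTc(n,obs);d=T[:3,:3]@np.array([(px[0]-cx)/f,(px[1]-cy)/f,1]);o=T[:3,3]
    return o+d*(z-o[2])/d[2]
def save(name,img): cv2.imwrite('pics/'+name,img[...,::-1])
E
python3 - <<'E'
from h import *
np.set_printoptions(precision=3,suppress=True)
o=ctrl.get_obs();print({k:np.round(v,3) for k,v in o.items()})
for n in ['scene','side']:
    img,d=ctrl.camera(n);save(n+'0.png',img);W=cloud(n,d);np.savez(n+'0.npz',W=W,img=img)
    print(n,K(n)[:3],wTc(n)[:3].round(3).tolist())
    for l in ['carrier','easel','stage','stop_face','plunger_tip','spare']:
        for r in ctrl.place_of(n,l)[:3]:
            u,v=np.array(r['centre']);i,j=int(np.clip(v,0,399)),int(np.clip(u,0,639))
            print(n,l,round(r['score'],2),[round(u),round(v)],'surf',W[i,j],'z0',ray(n,(u,v),0.046 if l in('stop_face','plunger_tip') else 0))
E
```

```text
pics
{'time_s': np.float64(0.0), 'qpos': array([ 1.1  ,  0.3  ,  1.522,  0.   ,  1.321, -0.067]), 'joint_vel': array([-0.002, -0.   ,  0.002, -0.002, -0.001,  0.   ]), 'tau': array([ -0.002, -53.181, -35.274,   0.071,   0.024,  -0.   ]), 'ee_pos': array([0.216, 0.506, 0.205]), 'eef_rot': array([-3.142,  0.001,  1.167]), 'force': array([ 0.794,  0.661, -1.054]), 'moment': array([-0.008,  0.03 , -0.008]), 'grip_width': np.float64(0.094)}
scene (np.float64(486.2615322262743), 312.9699739114981, 195.84697767608648) [[-0.447, 0.713, -0.54, 1.276], [0.894, 0.359, -0.267, 0.362], [0.004, -0.602, -0.798, 1.157]]
scene carrier 0.63 [384, 236] surf [0.578 0.226 0.074] z0 [0.53  0.217 0.   ]
scene easel 0.77 [380, 252] surf [0.608 0.227 0.043] z0 [0.584 0.224 0.   ]
scene stage 0.75 [248, 192] surf [ 0.599 -0.184  0.048] z0 [ 0.569 -0.205  0.   ]
scene stage 0.63 [255, 125] surf [ 0.351 -0.304  0.048] z0 [ 0.313 -0.331  0.   ]
scene stop_face 0.7 [228, 176] surf [ 0.566 -0.274  0.04 ] z0 [ 0.571 -0.268  0.046]
scene stop_face 0.61 [237, 112] surf [ 0.347 -0.376  0.066] z0 [ 0.331 -0.386  0.046]
[... 874 characters left out ...]
 0.232 0.008] z0 [0.586 0.24  0.   ]
side easel 0.21 [364, 194] surf [ 0.694 -0.032  0.02 ] z0 [ 0.707 -0.017  0.   ]
side stage 0.79 [322, 322] surf [ 0.301 -0.345  0.038] z0 [ 0.313 -0.329  0.   ]
side stage 0.76 [368, 251] surf [ 0.529 -0.241  0.041] z0 [ 0.553 -0.22   0.   ]
side stop_face 0.89 [339, 324] surf [ 0.317 -0.39   0.075] z0 [ 0.327 -0.379  0.046]
side plunger_tip 0.61 [384, 244] surf [ 0.573 -0.257  0.052] z0 [ 0.577 -0.256  0.046]
side plunger_tip 0.52 [292, 162] surf [0.565 0.221 0.059] z0 [0.573 0.233 0.046]
side plunger_tip 0.47 [330, 320] surf [ 0.319 -0.353  0.041] z0 [ 0.317 -0.357  0.046]
side spare 0.87 [299, 224] surf [ 0.44  -0.02   0.013] z0 [ 0.446 -0.01   0.   ]
```

View pics/scene0.png

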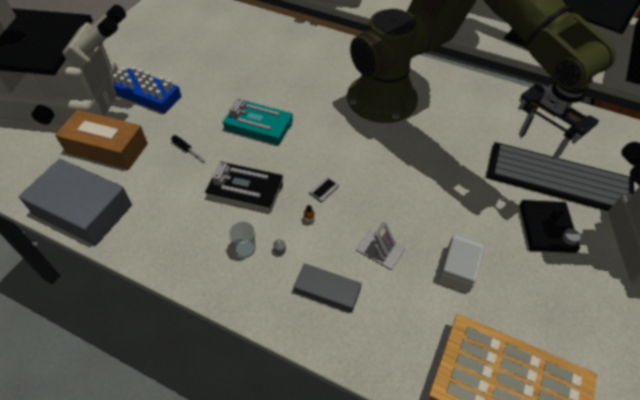

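View pics/side0.png

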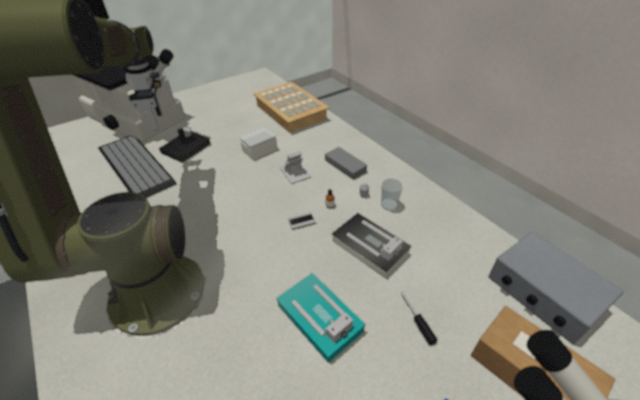

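The scene picture shows the black stage at (245,187) with its stop at the left end. The turquoise decoy is at (258,120), the easel with the carrier at (382,245), and the spare at (323,189). Next I'll fit the geometry from depth.

```bash
python3 - <<'E'
from h import *
np.set_printoptions(precision=4,suppress=True)
for n in ['scene','side']:
    D=np.load(n+'0.npz');W=D['W'].reshape(-1,3);C=D['img'].reshape(-1,3).astype(int)
    bench=(np.abs(W[:,0]-.5)<.15)&(np.abs(W[:,1]-.05)<.1)&(np.abs(W[:,2])<.01);print(n,'bench z',np.median(W[bench,2]))
    m=(np.hypot(W[:,0]-.56,W[:,1]+.215)<.16)&(W[:,2]>.03)&(W[:,2]<.056)
    r=cv2.minAreaRect((W[m,:2]*1000).astype(np.float32));print('stage',m.sum(),r,cv2.boxPoints(r).tolist())
    m=(np.hypot(W[:,0]-.56,W[:,1]+.215)<.16)&(W[:,2]>.06)&(W[:,2]<.08);print('stop top',m.sum(),W[m].mean(0))
    m=(np.hypot(W[:,0]-.59,W[:,1]-.23)<.1)&(W[:,2]>.004)
    P=W[m];print('easel',m.sum(),P.min(0),P.max(0))
    r=cv2.minAreaRect((P[P[:,2]<.02][:,:2]*1000).astype(np.float32));print('base',r)
    Q=P[P[:,2]>.03];print('upper',len(Q),Q.mean(0))
    # RANSAC plane normals
    rng=np.random.default_rng(0);best=None
    for _ in range(600):
        a,b,c=Q[rng.choice(len(Q),3,False)];nn=np.cross(b-a,c-a);l=np.linalg.norm(nn)
        if l<1e-6: continue
        nn/=l;k=np.abs((Q-a)@nn)<.003
        if best is None or k.sum()>best.sum(): best=k
    q=Q[best];u,s,vt=np.linalg.svd(q-q.mean(0));nn=vt[2]*np.sign(vt[2][2]);print('plane',len(q),q.mean(0),nn,'tilt',np.degrees(np.arccos(nn[2])),'yaw',np.degrees(np.arctan2(nn[1],nn[0])))
    np.savez('q'+n+'.npz',P=P)
print(K('wrist')[:3],np.array(K('wrist')[3]['mount']).round(3))
E
```

```text
scene bench z 0.0009873960213206967
stage 2104 ((568.037841796875, -216.27536010742188), (126.54558563232422, 202.39739990234375), 11.395088195800781) [[486.01812744140625, -129.57249450683594], [526.0064086914062, -327.9802551269531], [650.0575561523438, -302.97821044921875], [610.0692749023438, -104.57046508789062]]
stop top 210 [ 0.5857 -0.2827  0.0717]
easel 1411 [0.4917 0.1353 0.004 ] [0.6848 0.3245 0.1012]
base ((589.8685913085938, 231.49485778808594), (188.2480926513672, 191.6084442138672), 69.684814453125)
upper 486 [0.5836 0.2266 0.0654]
plane 341 [0.5793 0.2298 0.0656] [0.1168 0.8567 0.5025] tilt 59.83552304005074 yaw 82.23357533496554
side bench z 0.00031655071895841935
stage 2061 ((565.339111328125, -212.1283416748047), (123.20114135742188, 201.6373291015625), 11.477439880371094) [[484.9092712402344, -125.58314514160156], [525.0314331054688, -323.1883544921875], [645.7689208984375, -298.67352294921875], [605.6467895507812, -101.06832885742188]]
stop top 214 [ 0.5751 -0.2855  0.072 ]
easel 567 [0.5193 0.1594 0.004 ] [0.6661 0.3    0.0991]
base ((595.3080444335938, 224.66445922851562), (145.81057739257812, 133.9868621826172), 6.924798011779785)
upper 205 [0.5702 0.2203 0.0659]
plane 131 [0.5714 0.2204 0.0645] [0.128  0.9124 0.3887] tilt 67.12697767573552 yaw 82.01340734646226
(np.float64(332.6069776226524), 326.0709106416452, 201.03762745762657) [[ 1.    -0.001 -0.    -0.001]
 [ 0.001  0.973  0.23  -0.066]
 [ 0.    -0.23   0.973 -0.179]
 [ 0.     0.     0.     1.   ]]
```

```bash
cat >> h.py <<'E'
def st():
    o=ctrl.get_obs();print('t',round(float(o['time_s']),2),'p',np.round(o['ee_pos'],4),'rpy',np.round(o['eef_rot'],3),'F',np.round(o['force'],1),'w',round(float(o['grip_width']),4),'q',np.round(o['qpos'],3))
    with open('log.jsonl','a') as f: f.write(json.dumps([list(map(float,o['qpos'])),list(map(float,o['ee_pos'])),list(map(float,o['eef_rot']))])+'\n')
    return o
E
python3 -c "
from h import *
st()
for n in ['scene','side']:
    for l in ['oil','objective','beaker','spare']:
        r=ctrl.place_of(n,l)
        print(n,l,[(round(x['score'],2),ray(n,x['centre'],0).round(3).tolist()) for x in r[:2]])"
python3 -m inch '[-1.05,4.46,0.2,0,0,0,1,-1.05,4.46,0.2,0,0,0,1,-1.05,4.46,0.2,0,0,0,1,-1.05,4.46,0.2,0,0,0,1,-1.05,4.46,0.2,0,0,0,1,-1.05,4.46,0.2,0,0,0,1,-1.05,4.46,0.2,0,0,0,1,-1.05,4.46,0.2,0,0,0,1,-1.05,4.46,0.2,0,0,0,1,-1.05,4.46,0.2,0,0,0,1,0,0,0,0,0,-0.134,1,0,0,0,0,0,-0.134,1,0,0,0,0,0,0,0.45,0,0,0,0,0,0,0.45]' 40
python3 - <<'E'
from h import *
o=st();o=ctrl.get_obs();img,d=ctrl.camera('wrist');save('w1.png',img);W=cloud('wrist',d,o);np.savez('w1.npz',W=W,img=img)
for l in ['carrier','easel']:
    for x in ctrl.place_of('wrist',l)[:2]: print(l,round(x['score'],2),x['centre'],ray('wrist',x['centre'],.057 if l=='carrier' else 0,o).round(4))
E
```

```text
t 0.7 p [0.2161 0.5058 0.2055] rpy [-3.142 -0.     1.167] F [-0.  -0.4 -0.6] w 0.0939 q [ 1.1    0.3    1.521  0.     1.321 -0.067]
scene oil [(0.51, [0.581, 0.002, 0.0])]
scene objective [(0.51, [0.503, -0.472, 0.0]), (0.48, [0.702, -0.018, 0.0])]
scene beaker [(0.92, [0.742, -0.104, 0.0]), (0.23, [0.54, 0.213, 0.0])]
scene spare [(0.64, [0.467, 0.001, 0.0])]
side oil [(0.44, [0.561, -0.003, 0.0])]
side objective [(0.67, [0.561, -0.206, 0.0]), (0.42, [0.697, -0.03, 0.0])]
side beaker [(0.75, [0.739, -0.114, 0.0])]
side spare [(0.87, [0.446, -0.01, 0.0])]
time_s: 2.85
ee_pos: [0.5849, 0.2341, 0.1855]
eef_rot: [3.142, 0.0, 1.432]
force: [0.2, -0.7, 0.4]
grip_width: 0.0776
t 2.85 p [0.5849 0.2341 0.1855] rpy [3.142 0.    1.432] F [ 0.2 -0.7  0.4] w 0.0776 q [ 0.323  0.495  1.298 -0.     1.349 -1.11 ]
carrier 0.62 [326.0, 190.6] [0.5809 0.2339 0.057 ]
```

View pics/w1.png

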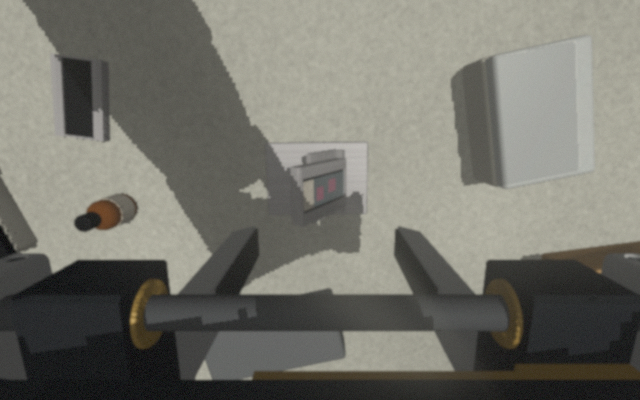

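The wrist view shows the easel base at (320,178). The carrier is on it with the specimen face visible, its raised edge at about x=297 and rows 168–222. The oil bottle is at (105,212) and the tipbox at right. Next I'll fit the carrier from wrist depth.

```bash
python3 - <<'E'
from h import *
np.set_printoptions(precision=4,suppress=True)
D=np.load('w1.npz');W=D['W'];sub=W[130:235,255:375].reshape(-1,3)
b=W[20:130,270:420].reshape(-1,3);print('bench',np.nanmedian(b[:,2]))
z=sub[:,2];base=sub[(z>.004)&(z<.013)];r=cv2.minAreaRect((base[:,:2]*1000).astype(np.float32));print('base',len(base),r,np.median(base[:,2]))
Q=sub[z>.025]
rng=np.random.default_rng(0);best=None
for _ in range(800):
    a,bb,c=Q[rng.choice(len(Q),3,False)];n=np.cross(bb-a,c-a);l=np.linalg.norm(n)
    if l<1e-7: continue
    n/=l
    if abs(abs(n[2])-.5)>.1: continue
    k=np.abs((Q-a)@n)<.002
    if best is None or k.sum()>best.sum(): best=k
q=Q[best];m=q.mean(0);n=np.linalg.svd(q-m)[2][2];n*=np.sign(n[2])
print('plane',len(q),m,n,'tilt',np.degrees(np.arccos(n[2])),'yaw',np.degrees(np.arctan2(n[1],n[0])))
yaw=np.arctan2(n[1],n[0]);e=np.array([np.cos(yaw),np.sin(yaw),0]);d=.5*e-np.array([0,0,.866]);nn=.866*e+np.array([0,0,.5]);y=np.cross(nn,d)
for nm,v in(('d',d),('y',y),('n',nn)):
    s=(q-m)@v;print(nm,np.percentile(s,[0,2,50,98,100]))
s=(Q-m)@d;print('all above, along d',np.percentile(s,[0,1,99]));print('max z',np.sort(Q[:,2])[-5:])
r=cv2.minAreaRect((np.stack([(q-m)@d,(q-m)@y],1)*1000).astype(np.float32));print('face rect',r)
E
```

```text
bench 0.00021802327646103237
base 4038 ((577.42529296875, 224.49595642089844), (110.20674896240234, 80.10033416748047), 82.83047485351562) 0.008164032739569421
plane 2533 [0.5779 0.2315 0.0673] [0.1113 0.8563 0.5043] tilt 59.71788542522385 yaw 82.59406564252221
d [-0.0359 -0.0348 -0.0022  0.044   0.0462]
y [-0.0257 -0.0242  0.      0.0243  0.0248]
n [-0.0025 -0.0019  0.0001  0.0013  0.0019]
all above, along d [-0.1272 -0.0357  0.0454]
max z [0.1906 0.1907 0.1915 0.193  0.1937]
face rect ((5.10626220703125, -0.4777088165283203), (50.53523254394531, 82.09315490722656), 89.9749526977539)
```

```bash
python3 -m inch '[-2.8,-0.35,1,0,0,-0.011,0.45,-2.8,-0.35,1,0,0,0,0.45,0,0,0,0,0.1745,0,0.45,0,0,0,0,0.1745,0,0.45,0,0,0,0,0.1745,0,0.45,0,0,0,0,0,0,0.45]' 40
python3 - <<'E'
from h import *
o=st();p=np.array(o['ee_pos']);Rm=R.from_euler('xyz',o['eef_rot']).as_matrix()
yaw=np.radians(82.7);e=np.array([np.cos(yaw),np.sin(yaw),0]);d=.5*e-np.array([0,0,.866]);n=.866*e+np.array([0,0,.5]);c=np.array([.5775,.229,.0598])
T=np.stack([n,np.cross(d,n),d],1)
print('rotvec err tool',R.from_matrix(Rm.T@T).as_rotvec().round(4),'shift cm',(Rm.T@(c-.013*d-p)*100).round(2))
E
```

```text
time_s: 3.75
ee_pos: [0.5706, 0.1776, 0.1646]
eef_rot: [-3.139, -0.523, 1.441]
force: [-0.8, 0.3, -0.2]
grip_width: 0.0425
t 3.75 p [0.5706 0.1776 0.1646] rpy [-3.139 -0.523  1.441] F [-0.8  0.3 -0.2] w 0.0425 q [ 0.012  0.386  1.593  0.573  1.152 -1.665]
rotvec err tool [-0.0014  0.0004 -0.0021] shift cm [-0.75  0.05 10.37]
```

```bash
python3 -m inch '[-0.75,0.05,0,0,0,0,0.45,0,0,2,0,0,0,0.45,0,0,2,0,0,0,0.45,0,0,2,0,0,0,0.45,0,0,2,0,0,0,0.45,0,0,1.4,0,0,0,0.45,0,0,0.95,0,0,0,0.45,0,0,0,0,0,0,0.45]' 40
python3 -c "
from h import *
st()
img,d=ctrl.camera('wrist');save('w2.png',img[100:400,120:520])"
```

```text
time_s: 4.75
ee_pos: [0.5768, 0.2244, 0.0716]
eef_rot: [-3.141, -0.523, 1.446]
force: [0.6, 0.3, -0.6]
grip_width: 0.0423
t 4.75 p [0.5768 0.2244 0.0716] rpy [-3.141 -0.523  1.446] F [ 0.6  0.3 -0.6] w 0.0423 q [ 0.095  0.532  1.622  0.634  0.967 -1.714]
```

View pics/w2.png

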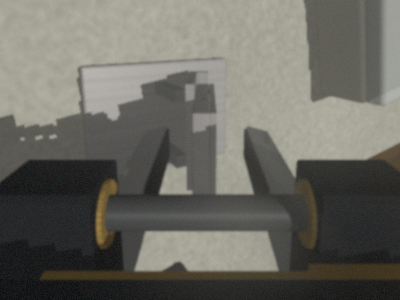

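The carrier's edge (x≈203 in the crop) sits midway between the finger tips (165 and 247). I'll close the gripper and lift along the slope.

```bash
python3 -m inch '[-0.12,0,0,0,0,0,0,0,0,0,0,0,0,0,0,0,0,0,0,0,0,0,0,0,0,0,0,0]' 40; python3 -c "
from h import *
st()"
```

```text
time_s: 5.3
ee_pos: [0.5768, 0.2229, 0.0715]
eef_rot: [3.141, -0.523, 1.446]
force: [-0.6, -2.7, 0.6]
grip_width: 0.0109
t 5.3 p [0.5768 0.2229 0.0715] rpy [ 3.141 -0.523  1.446] F [-0.6 -2.7  0.6] w 0.0109 q [ 0.093  0.531  1.623  0.634  0.967 -1.717]
```

```bash
python3 -m inch '[0,0,-1.5,0,0,0,0,0,0,-3,0,0,0,0,0,0,-4,0,0,0,0,0,0,-4,0,0,0,0,0,0,-3,0,0,0,0,0,0,0,0,0,0,0]'; python3 - <<'E'
from h import *
from scipy.optimize import least_squares
st()
L=[json.loads(l) for l in open('log.jsonl')]
Rz=lambda a:R.from_euler('z',a).as_matrix();Ry=lambda a:R.from_euler('y',a).as_matrix()
def rot(q,s4): return Rz(q[0])@Ry(q[1]+q[2])@Rz(s4*q[3])@Ry(q[4])@Rz(q[5]+np.pi)
for s4 in(1,-1): print(s4,[round(R.from_matrix(rot(q,s4).T@R.from_euler('xyz',e).as_matrix()).magnitude(),3) for q,p,e in L])
def pos(k,q,s4=1): return Rz(q[0])@(np.array([k[0],0,k[1]])+Ry(q[1])@np.array([k[5],0,k[2]])+Ry(q[1]+q[2])@np.array([k[6],0,k[3]]))+rot(q,s4)[:,2]*k[4]
f=lambda k:np.concatenate([np.r_[[1000*(pos(k,q)-p) for q,p,e in L]].ravel(),.3*np.array(k)])
s=least_squares(f,[0,.3,.4,.4,.3,0,0]);print(s.x.round(4),np.abs(f(s.x)[:-7]).max(),'mm');np.save('kin.npy',s.x)
E
```

```text
time_s: 6.05
ee_pos: [0.5678, 0.1453, 0.208]
eef_rot: [3.137, -0.524, 1.447]
force: [-0.4, -0.3, -0.4]
grip_width: 0.0111
t 6.05 p [0.5678 0.1453 0.208 ] rpy [ 3.137 -0.524  1.447] F [-0.4 -0.3 -0.4] w 0.0111 q [-0.046  0.329  1.563  0.553  1.25  -1.67 ]
1 [0.0, 0.0, 0.0, 0.0, 0.0, 0.0]
-1 [0.0, 0.0, 1.145, 1.269, 1.269, 1.105]
[-0.0173  0.3077  0.4202  0.4874  0.3444 -0.0198  0.0504] 34.644108844371914 mm
```

```bash
cat > kin.py <<'E'
from h import *
from scipy.optimize import least_squares
L=[json.loads(l) for l in open('log.jsonl')]
Rz=lambda a:R.from_euler('z',a).as_matrix();Ry=lambda a:R.from_euler('y',a).as_matrix()
v=lambda x,y,z:np.array([x,y,z])
def fk(k,q):
    A=Rz(q[0]);B=A@Ry(q[1]);C=B@Ry(q[2]);D=C@Rz(q[3]);E=D@Ry(q[4])
    return A@v(k[0],k[7],k[1])+B@v(k[5],0,k[2])+C@v(k[6],0,k[3])+D@v(k[8],k[9],0)+E@v(k[10],0,k[4]), E@Rz(q[5]+np.pi)
def fit():
    k0=np.array([0,.3,.4,.4,.3]+[0]*6);w=np.array([1,.3,.3,.3,.3]+[3]*6)*3
    f=lambda k:np.concatenate([np.r_[[1000*(fk(k,q)[0]-p) for q,p,e in L]].ravel(),w*(k-k0)])
    s=least_squares(f,k0);return s.x,f(s.x)[:-11].reshape(-1,3)
LO=np.array([-3.03,-.79,.23,-1.04,0,-2.55]);HI=np.array([3.03,2.21,2.52,4.18,3.07,2.55])
def ik(k,p,T,q0):
    def f(q):
        a,b=fk(k,q);return np.r_[(a-p)*10,R.from_matrix(b.T@T).as_rotvec()]
    s=least_squares(f,np.clip(q0,LO+.01,HI-.01),bounds=(LO,HI));return s.x,np.abs(s.fun).max()
E
python3 - <<'E'
from kin import *
np.set_printoptions(precision=4,suppress=True)
k,r=fit();print(k);print(r)
E
```

```text
[-0.0071  0.207   0.4244  0.4476  0.2574 -0.0001  0.0254  0.0366  0.0147
  0.     -0.0067]
[[-0.0121 -0.0261  0.0019]
 [-0.0039 -0.0024  0.0023]
 [-0.0296 -0.0501  0.0109]
 [ 0.0004  0.0095 -0.0011]
 [ 0.0051  0.0102 -0.0034]
 [ 0.0574  0.0271 -0.0105]]
```

```bash
python3 - <<'E'
from kin import *
np.set_printoptions(precision=3,suppress=True)
k,_=fit();q=np.array(L[-1][0]);q0=q.copy()
ys=np.radians(-78.55);s=v(np.cos(ys),np.sin(ys),0);Z=v(0,0,1);sy=np.cross(Z,s);S=v(.5667,-.2142,0)
for a in(90,75,60,50,45,40,35,30,25):
    A=np.radians(a);z=np.cos(A)*s-np.sin(A)*Z;x=-(np.sin(A)*s+np.cos(A)*Z);T=np.stack([x,np.cross(z,x),z],1)
    Lx=.02;c=S+s*(Lx-.04*np.cos(A))+Z*(.041+.04*np.sin(A)+.006*np.cos(A))
    p=c-.013*z;q,e=ik(k,p,T,q);print(a,p,q,round(e,4))
T=np.stack([sy,np.cross(-Z,sy),-Z],1)
for sg in(1,-1):
    x=sg*sy;T=np.stack([x,np.cross(-Z,x),-Z],1);print('push',sg,ik(k,S-s*.03+Z*.043,T,np.r_[q0[:3],0,1.2,1.3 if sg<0 else -1.3]))
W=np.load('w1.npz')['W'];o=W[185:235,70:140].reshape(-1,3);o=o[o[:,2]>.02];print('oil',o.min(0),o.max(0),np.median(o,0))
E
python3 -m inch '[0,0,0,0,-0.1745,0,0,0,0,0,0,-0.1745,0,0,0,0,0,0,-0.1745,0,0,0,0,0,0,0,-0.163,0,0,0,0,0,0,-0.163,0,-4.25,-1,0,0,0,0,0,-4.25,-1,0,0,0,0,0,-4.25,-1,0,0,0,0,0,-4.25,-1,0,0,0,0,0,-4.25,-1,0,0,0,0,0,-4.25,-1,0,0,0,0,0,-4.25,-1,0,0,0,0,0,0,0,0,0,0,0,0]'
python3 - <<'E'
from h import *
o=st();o=ctrl.get_obs();img,d=ctrl.camera('wrist');save('w3.png',img);W=cloud('wrist',d,o);np.savez('w3.npz',W=W,img=img)
for l in ['stop_face','plunger_tip','stage']:
    for x in ctrl.place_of('wrist',l)[:2]: print(l,round(x['score'],2),np.round(x['centre']),ray('wrist',x['centre'],0 if l=='stage' else .046,o).round(4))
E
```

```text
90 [ 0.571 -0.234  0.094] [-0.448  0.552  1.434  0.     1.156 -2.219] 0.0
75 [ 0.568 -0.22   0.094] [-0.331  0.481  1.568 -0.273  0.974 -1.961] 0.0
60 [ 0.565 -0.208  0.09 ] [-0.206  0.464  1.679 -0.637  0.883 -1.592] 0.0
50 [ 0.564 -0.2    0.085] [-0.125  0.485  1.737 -0.898  0.892 -1.318] 0.0
45 [ 0.563 -0.197  0.083] [-0.088  0.506  1.76  -1.021  0.919 -1.186] 0.0
40 [ 0.563 -0.194  0.08 ] [-0.066  0.531  1.744 -1.04   0.97  -1.152] 0.0556
35 [ 0.562 -0.191  0.076] [-0.048  0.559  1.719 -1.04   1.026 -1.133] 0.1197
30 [ 0.562 -0.189  0.073] [-0.031  0.59   1.692 -1.04   1.084 -1.111] 0.1814
25 [ 0.561 -0.187  0.069] [-0.016  0.624  1.663 -1.04   1.143 -1.085] 0.2402
push 1 (array([-0.38 ,  0.564,  1.549,  0.   ,  1.029, -0.58 ]), np.float64(1.0698371513434129e-10))
push -1 (array([-0.383,  0.564,  1.549,  0.007,  1.029,  2.55 ]), np.float64(0.00527595495480336))
oil [ 0.562 -0.009  0.02 ] [0.595 0.022 0.07 ] [0.577 0.012 0.045]
time_s: 7.68
ee_pos: [0.5574, -0.1609, 0.2041]
eef_rot: [-3.14, -0.001, 1.77]
force: [0.3, 1.3, -0.5]
grip_width: 0.0107
t 7.67 p [ 0.5574 -0.1609  0.2041] rpy [-3.14e+00 -1.00e-03  1.77e+00] F [ 0.3  1.3 -0.5] w 0.0107 q [-0.344  0.37   1.432 -0.     1.342 -2.114]
stop_face 0.98 [219. 189.] [ 0.5794 -0.2699  0.046 ]
plunger_tip 0.69 [520. 368.] [0.7232 0.1061 0.046 ]
plunger_tip 0.48 [233. 189.] [ 0.5761 -0.2555  0.046 ]
stage 0.85 [279. 181.] [ 0.5683 -0.2151  0.    ]
```

View pics/w3.png

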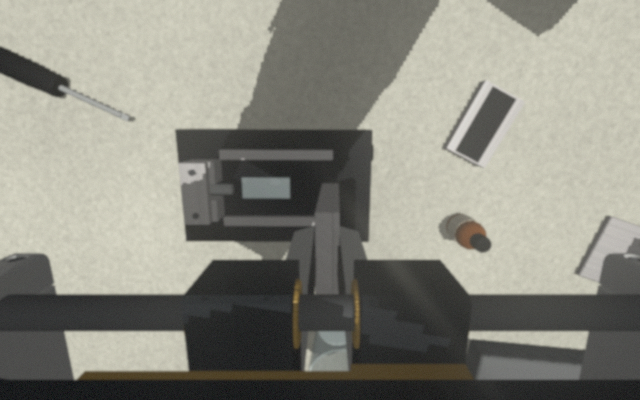

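The view shows the black stage spanning (177,130)–(372,241), with the rails, the window and the plunger at (222,188). The carrier hangs vertically in the jaws at (328,215). Next I'll refine the stage frame from depth.

```bash
python3 - <<'E'
from h import *
np.set_printoptions(precision=4,suppress=True)
D=np.load('w3.npz');W=D['W'];sub=W[120:245,168:380].reshape(-1,3)
print('bench',np.nanmedian(W[20:110,300:420,2]))
z=sub[:,2];top=sub[(z>.034)&(z<.05)];r=cv2.minAreaRect((top[:,:2]*1000).astype(np.float32));print('stage',len(top),r,np.median(top[(top[:,2]<.043),2]))
top=W[120:180,168:380].reshape(-1,3);
# rails & stop
ys=np.radians(r[2]-90 if r[2]<45 else r[2]-180);s=np.array([np.cos(ys),np.sin(ys)]);sy=np.array([-s[1],s[0]]);S=np.array(r[0])/1000
X=(sub[:,:2]-S)@s;Y=(sub[:,:2]-S)@sy
for nm,m in(('rail+',(z>.044)&(z<.05)&(Y>.02)&(X<.04)),('rail-',(z>.044)&(z<.05)&(Y<-.02)&(X<.04)&(X>-.07)),('stop',(z>.062)&(z<.078)&(X>.03)),('plunger',(z>.044)&(z<.056)&(np.abs(Y)<.008)&(X>.03)&(X<.06))):
    print(nm,m.sum(),'X',np.percentile(X[m],[1,50,99]),'Y',np.percentile(Y[m],[1,50,99]),'z',np.median(z[m]))
print(np.degrees(ys))
E
```

```text
bench 0.00023391542972878154
stage 16865 ((567.96337890625, -213.29745483398438), (119.19121551513672, 200.0545654296875), 11.346026420593262) 0.040243979829162835
rail+ 762 X [-0.0403 -0.0004  0.0391] Y [0.0299 0.0344 0.04  ] z 0.047106366970836755
rail- 1027 X [-0.0581 -0.0108  0.0388] Y [-0.0401 -0.0351 -0.03  ] z 0.04708781625921199
stop 2099 X [0.0551 0.0688 0.0843] Y [-0.0302 -0.0025  0.029 ] z 0.0739443052229482
plunger 209 X [0.0429 0.0512 0.0598] Y [-0.0057 -0.0011  0.0079] z 0.051431546727318145
-78.65397357940674
```

```bash
python3 -m inch '[0,0,0,0,-0.1466,0,0,0,0,0,0,-0.1466,0,0,0,0,0,0,-0.1466,0,0,0,0,0,0,-0.1466,0,0,0,0,0,0,-0.1466,0,0,0,0,0,0,0,0,0]'
cat > tgt.py <<'E'
from kin import *
ys=np.radians(-78.65);s=v(np.cos(ys),np.sin(ys),0);Z=v(0,0,1);sy=np.cross(Z,s);S=v(.568,-.2133,0)
def place(a,Lx,gap,along=.013):
    A=np.radians(a);z=np.cos(A)*s-np.sin(A)*Z;x=-(np.sin(A)*s+np.cos(A)*Z);T=np.stack([x,np.cross(z,x),z],1)
    # lowest corner = front of lower face (+.04 z, +.006 x) 
    c=S+s*Lx+Z*(.04+gap)-.04*z-.006*x
    return c-along*z,T
def rel(p,T):
    o=st();P=np.array(o['ee_pos']);Rm=R.from_euler('xyz',o['eef_rot']).as_matrix()
    print('shift cm',(Rm.T@(p-P)*100).round(2),'rot',R.from_matrix(Rm.T@T).as_rotvec().round(4));d=P-S;print('stage xyz mm',(np.r_[d@s,d@sy,d[2]]*1000).round(1))
E
python3 - <<'E'
from tgt import *
for g in(.05,.002):
    p,T=place(48,.022,g);print(p.round(4));rel(p,T)
k,_=fit();print(ik(k,p,T,np.array(ctrl.get_obs()['qpos'])))
E
```

```text
time_s: 8.62
ee_pos: [0.5578, -0.1568, 0.2044]
eef_rot: [-3.138, 0.732, 1.778]
force: [0.5, 0.3, -1.4]
grip_width: 0.0106
[ 0.5662 -0.2045  0.1334]
t 8.62 p [ 0.5578 -0.1568  0.2044] rpy [-3.138  0.732  1.778] F [ 0.5  0.3 -1.4] w 0.0106 q [-0.031  0.308  1.683 -0.812  1.11  -1.446]
shift cm [ 1.14 -0.13  8.51] rot [ 0.003  -0.0014  0.0068]
stage xyz mm [-57.4   1.1 204.4]
[ 0.5662 -0.2045  0.0854]
t 8.62 p [ 0.5578 -0.1568  0.2044] rpy [-3.138  0.732  1.778] F [ 0.5  0.3 -1.4] w 0.0106 q [-0.031  0.308  1.683 -0.812  1.11  -1.446]
shift cm [ 4.35 -0.12 12.09] rot [ 0.003  -0.0014  0.0068]
stage xyz mm [-57.4   1.1 204.4]
(array([-0.11934015,  0.49671323,  1.73668344, -0.94707817,  0.89973064,
       -1.27438423]), np.float64(6.344065432908044e-12))
```

```bash
python3 -m inch '[0.28,-0.03,2.1,0,0,0.0068,0,0.28,-0.03,2.1,0,0,0,0,0.28,-0.03,2.1,0,0,0,0,0.28,-0.03,2.1,0,0,0,0,0,0,0,0,0,0,0]'
python3 - <<'E'
from tgt import *
p,T=place(48,.022,.002);rel(p,T)
img,d=ctrl.camera('side');W=cloud('side',d);W2=W.reshape(-1,3)-S;u=np.stack([W2@s,W2@sy,W2[:,2]],1)
np.savez('s1.npz',u=u.reshape(400,640,3),img=img)
save('s1.png',cv2.resize(img[130:330,260:480],None,fx=3,fy=3,interpolation=cv2.INTER_CUBIC))
E
```

```text
time_s: 9.25
ee_pos: [0.566, -0.207, 0.1347]
eef_rot: [3.138, 0.731, 1.763]
force: [0.4, 0.2, -0.9]
grip_width: 0.0102
t 9.25 p [ 0.566  -0.207   0.1347] rpy [3.138 0.731 1.763] F [ 0.4  0.2 -0.9] w 0.0102 q [-0.125  0.419  1.712 -0.885  0.958 -1.376]
shift cm [3.47 0.06 3.51] rot [-0.     -0.0019 -0.0044]
stage xyz mm [ -6.6  -0.8 134.7]
```

View pics/s1.png

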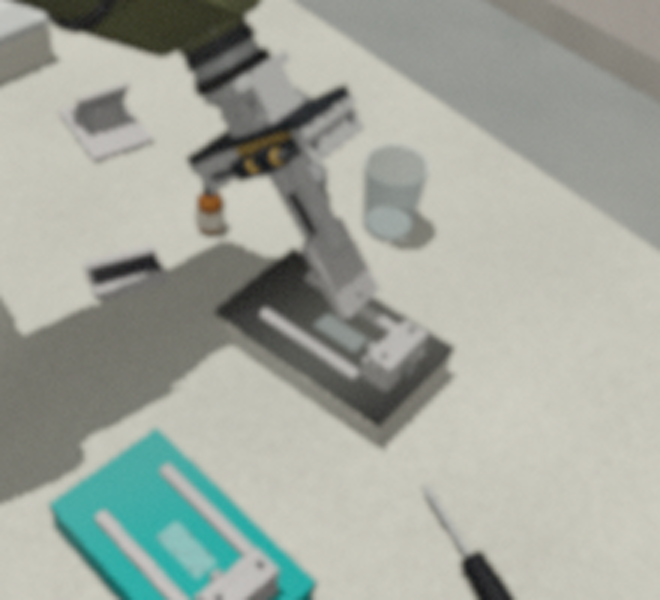

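The carrier is clear above the channel, with the oil and beaker out of the way. I'll descend now.

```bash
python3 -m inch '[0.85,0.02,0.85,0,0,0,0,0.85,0.02,0.85,0,0,0,0,0.85,0.02,0.85,0,0,0,0,0.7,0,0.7,0,0,0,0,0.15,0,0.17,0,0,0,0,0,0,0,0,0,0,0]'
python3 - <<'E'
from tgt import *
p,T=place(48,.022,.0);rel(p,T)
E
```

```text
time_s: 10.05
ee_pos: [0.5669, -0.2039, 0.0876]
eef_rot: [3.135, 0.733, 1.763]
force: [0.1, -0.9, -1.6]
grip_width: 0.0108
t 10.05 p [ 0.5669 -0.2039  0.0876] rpy [3.135 0.733 1.763] F [ 0.1 -0.9 -1.6] w 0.0108 q [-0.119  0.494  1.735 -0.945  0.901 -1.274]
shift cm [ 0.25 -0.08  0.35] rot [ 0.0021  0.     -0.0044]
stage xyz mm [-9.5  0.7 87.6]
```

```bash
python3 -m inch '[0.13,0,0.15,0,0,0,0,0.13,0,0.15,0,0,0,0,0,0,0,0,0,0,0]'
python3 - <<'E'
from tgt import *
p,T=place(48,.022,.0);rel(p,T)
E
```

```text
time_s: 10.42
ee_pos: [0.5677, -0.2037, 0.0851]
eef_rot: [3.132, 0.734, 1.762]
force: [-2.2, 6.1, 10.4]
grip_width: 0.0106
t 10.43 p [ 0.5677 -0.2037  0.0851] rpy [3.132 0.734 1.762] F [-2.2  6.1 10.4] w 0.0106 q [-0.118  0.499  1.736 -0.95   0.897 -1.265]
shift cm [ 0.08 -0.16  0.16] rot [ 0.0042  0.0014 -0.0055]
stage xyz mm [-9.5  1.6 85.1]
```

```bash
python3 -m inch '[0,0,0,0,0,0,0.2,0,0,0,0,0,0,0.27,0,0,0,0,0,0,0.35,0,0,0,0,0,0,0.35,0.4,0,0,0,0,0,0.35,0.4,0,0,0,0,0,0.35,0.4,0,0,0,0,0,0.35,0.4,0,0,0,0,0,0.35,0.4,0,0,0,0,0,0.35,0.4,0,0,0,0,0,0.35,0.4,0,0,0,0,0,0.35,0.3,0,0,0,0,0,0.35,0,0,0,0,0,0,0.35]'
python3 - <<'E'
from tgt import *
o=st();d=np.array(o['ee_pos'])-S;print((np.r_[d@s,d@sy,d[2]]*1000).round(1))
img,d=ctrl.camera('side');save('s2.png',cv2.resize(img[180:300,320:440],None,fx=5,fy=5,interpolation=cv2.INTER_CUBIC))
E
```

```text
time_s: 12.05
ee_pos: [0.5624, -0.1812, 0.0628]
eef_rot: [3.136, 0.733, 1.763]
force: [0.1, -0.2, -0.0]
grip_width: 0.0332
t 12.05 p [ 0.5624 -0.1812  0.0628] rpy [3.136 0.733 1.763] F [ 0.1 -0.2 -0. ] w 0.0332 q [-0.077  0.527  1.757 -0.969  0.895 -1.192]
[-32.6   0.8  62.8]
```

View pics/s2.png

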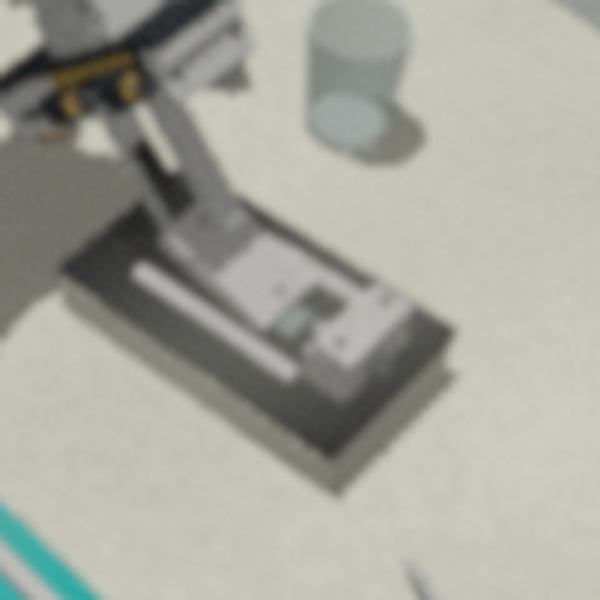

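The carrier reclines at a low angle in the channel, plain face up, with its rear edge still on the lower finger. I'll withdraw horizontally.

```bash
python3 -m inch '[0.37,0,-0.33,0,0,0,0.35,0.37,0,-0.33,0,0,0,0.35,0.37,0,-0.33,0,0,0,0.35,0.37,0,-0.33,0,0,0,0.35,0.37,0,-0.33,0,0,0,0.35,0.37,0,-0.33,0,0,0,0.35,0.37,0,-0.33,0,0,0,0.35,0.37,0,-0.33,0,0,0,0.35,0.37,0,-0.33,0,0,0,0.35,0,0,-1.5,0,0,0,0.35,0,0,-4,0,0,0,0.35,0,0,-4,0,0,0,0.35,0,0,-3,0,0,0,0.35]'
python3 - <<'E'
from tgt import *
np.set_printoptions(precision=4,suppress=True)
o=st();d=np.array(o['ee_pos'])-S;print((np.r_[d@s,d@sy,d[2]]*1000).round(1))
p=S-s*.06+Z*.2;x=sy;rel(p,np.stack([x,np.cross(-Z,x),-Z],1))
E
```

```text
time_s: 13.72
ee_pos: [0.5369, -0.0541, 0.1576]
eef_rot: [3.133, 0.733, 1.762]
force: [-0.0, 0.5, 0.0]
grip_width: 0.033
t 13.72 p [ 0.5369 -0.0541  0.1576] rpy [3.133 0.733 1.762] F [-0.   0.5  0. ] w 0.033 q [ 0.17   0.355  1.742 -0.814  1.167 -1.213]
[-162.2    0.8  157.6]
t 13.72 p [ 0.5369 -0.0541  0.1576] rpy [3.133 0.733 1.762] F [-0.   0.5  0. ] w 0.033 q [ 0.17   0.355  1.742 -0.814  1.167 -1.213]
shift cm [-10.43  -0.04   3.69] rot [0.577  0.5687 1.4904]
stage xyz mm [-162.2    0.8  157.6]
```

```bash
python3 -m inch '[0,0,-2,0,0.1466,0,0,0,0,-2,0,0.1466,0,0,0,0,0,0,0.1466,0,0,0,0,0,0,0.1466,0,0,0,0,0,0,0.1466,0,0,0,0,0,0,0,0.1745,0,0,0,0,0,0,0.1745,0,0,0,0,0,0,0.1745,0,0,0,0,0,0,0.1745,0,0,0,0,0,0,0.1745,0,0,0,0,0,0,0.1745,0,0,0,0,0,0,0.1745,0,0,0,0,0,0,0.1745,0,0,0,0,0,0,0.1745,0,0,3,0,0,0,0,0,0,3,0,0,0,0,0,0,0,0,0,0,0,0]'
python3 - <<'E'
from tgt import *
np.set_printoptions(precision=4,suppress=True)
x=sy;rel(S-s*.08+Z*.12,np.stack([x,np.cross(-Z,x),-Z],1))
o=ctrl.get_obs();img,d=ctrl.camera('wrist');save('w4.png',img);W=cloud('wrist',d,o)-S
U=np.stack([W@s,W@sy,W[...,2]],-1).reshape(-1,3);np.savez('w4.npz',U=U)
for l in ['carrier','plunger_tip']:
    for r in ctrl.place_of('wrist',l)[:2]: q=ray('wrist',r['centre'],.046,o)-S;print(l,round(r['score'],2),r['centre'],q@s,q@sy)
m=(U[:,2]>.0495)&(U[:,2]<.055)&(np.abs(U[:,1])<.03)&(U[:,0]<.042)&(U[:,0]>-.1)
P=U[m];print(m.sum(),np.median(P,0),cv2.minAreaRect((P[:,:2]*1000).astype(np.float32)));A=np.c_[P[:,:2],np.ones(len(P))];print('plane',np.linalg.lstsq(A,P[:,2],rcond=None)[0])
E
```

```text
time_s: 15.85
ee_pos: [0.5438, -0.0912, 0.1877]
eef_rot: [-3.141, -0.005, 0.196]
force: [0.0, 1.0, -0.3]
grip_width: 0.0008
t 15.85 p [ 0.5438 -0.0912  0.1877] rpy [-3.141 -0.005  0.196] F [ 0.   1.  -0.3] w 0.0008 q [-0.234  0.315  1.543  0.002  1.279 -0.43 ]
shift cm [-0.06  4.45  6.76] rot [-0.0003 -0.005  -0.0026]
stage xyz mm [-124.5    0.3  187.7]
plunger_tip 0.72 [325.8, 341.2] 0.0442407148226157 -0.0003027117729074921
plunger_tip 0.31 [263.7, 88.2] -0.22102661332991325 -0.0563750106060157
8 [-0.018   0.0006  0.052 ] ((-18.02979278564453, 0.6121492981910706), (1.0498019456863403, 3.5963525772094727), 89.74746704101562)
plane [ 0.1483 -0.0501  0.0548]
```

View pics/w4.png

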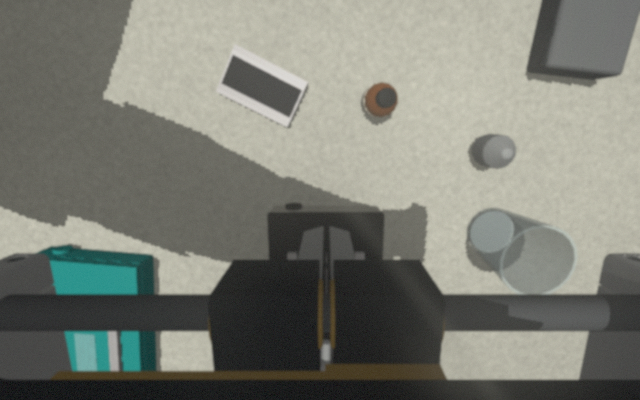

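The hand hides the channel in this view; only the stage edge is visible at (325,213). I'll check with the fixed cameras instead.

```bash
python3 - <<'E'
from tgt import *
np.set_printoptions(precision=4,suppress=True)
ims=[]
for n in('side','scene'):
    img,d=ctrl.camera(n);W=cloud(n,d)-S;U=np.stack([W@s,W@sy,W[...,2]],-1)
    f=U.reshape(-1,3);b=(f[:,2]>.0365)&(f[:,2]<.044)&(np.abs(f[:,0])<.1)&(np.abs(f[:,1])>.042)&(np.abs(f[:,1])<.06);print(n,'bed z',np.median(f[b,2]),'rect',cv2.minAreaRect((f[b,:2]*1000).astype(np.float32)))
    m=(f[:,2]>.046)&(f[:,2]<.06)&(np.abs(f[:,1])<.0285)&(f[:,0]<.042)&(f[:,0]>-.1);P=f[m]
    print(m.sum(),np.median(P,0),np.percentile(P[:,0],[2,98]),np.percentile(P[:,1],[2,98]));print('plane',np.linalg.lstsq(np.c_[P[:,:2],np.ones(len(P))],P[:,2],rcond=None)[0])
    for r in ctrl.place_of(n,'carrier')[:2]: q=ray(n,r['centre'],.046)-S;print(round(r['score'],2),np.round(r['centre']),q@s,q@sy)
    c=(380,240) if n=='side' else (245,187);ims.append(cv2.resize(img[c[1]-45:c[1]+45,c[0]-60:c[0]+60],None,fx=3.3*2,fy=3.3*2,interpolation=cv2.INTER_CUBIC)[:, :])
ims=[cv2.resize(i,(400,300)) for i in ims];save('b1.png',np.hstack(ims))
E
```

```text
side bed z 0.040051132508532095 rect ((-0.6494369506835938, -0.6990928649902344), (118.55360412597656, 198.42416381835938), 89.97079467773438)
392 [-0.017  -0.0029  0.052 ] [-0.058   0.0192] [-0.0267  0.0238]
plane [-0.0114  0.014   0.0517]
0.62 [366. 231.] -0.026139714027613385 0.005755334659066549
0.41 [367. 250.] 0.021607972259598752 -0.04665223773989519
scene bed z 0.04062712781984079 rect ((0.6942596435546875, 0.07938385009765625), (119.80633544921875, 196.45599365234375), 89.96295166015625)
408 [-0.0176  0.0021  0.0526] [-0.0566  0.0226] [-0.0235  0.0267]
plane [0.0063 0.0121 0.0526]
```

View pics/b1.png

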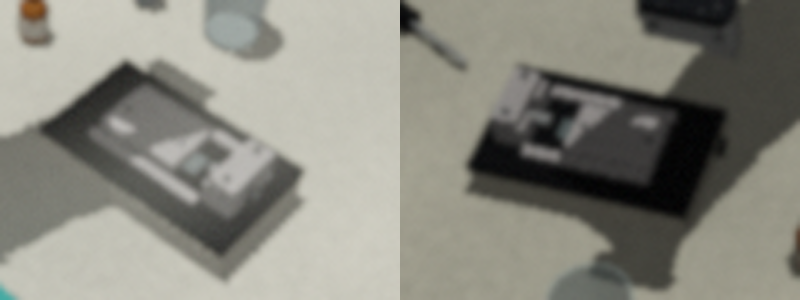

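Both views show the carrier flat in the channel, screw-head face up, with its centre at x≈-17.5 mm, y≈0 and the top at 52 mm. I'll lower the closed fingers behind its free end (x≈-57).

```bash
python3 -m inch '[0,1.5,2,0,0,0,0,0,1.5,3,0,0,0,0,0,1.4,3,0,0,0,0,0,0,3,0,0,0,0,0,0,2,0,0,0,0,0,0,1,0,0,0,0,0,0,0,0,-0.005,-0.0026,0]' 40
python3 - <<'E'
from tgt import *
x=sy;rel(S-s*.07+Z*.0435,np.stack([x,np.cross(-Z,x),-Z],1))
E
```

```text
time_s: 17.08
ee_pos: [0.5529, -0.1333, 0.047]
eef_rot: [-3.141, 0.001, 0.199]
force: [1.2, 0.7, -0.3]
grip_width: 0.0003
t 17.07 p [ 0.5529 -0.1333  0.047 ] rpy [-3.141e+00  1.000e-03  1.990e-01] F [ 1.2  0.7 -0.3] w 0.0003 q [-0.301  0.518  1.611 -0.     1.013 -0.5  ]
shift cm [-0.1   1.14  0.35] rot [-0.0003  0.0012  0.0014]
stage xyz mm [-81.4   1.   47. ]
```

```bash
python3 -m inch '[-0.1,0.5,0.3,0,0,0,0,0,0.5,0,0,0,0,0,0,0.4,0,0,0,0,0,0,0.3,0,0,0,0,0,0,0.3,0,0,0,0,0,0,0.3,0,0,0,0,0,0,0.3,0,0,0,0,0,0,0.3,0,0,0,0,0,0,0.3,0,0,0,0,0,0,0,0,0,0,0,0]'
python3 - <<'E'
from tgt import *
x=sy;rel(S-s*.033+Z*.0435,np.stack([x,np.cross(-Z,x),-Z],1));f=np.array(ctrl.get_obs()['force']);print('Fs',f@s,f@sy)
E
```

```text
time_s: 18.32
ee_pos: [0.5583, -0.1654, 0.044]
eef_rot: [3.141, 0.001, 0.199]
force: [0.1, -0.3, 0.0]
grip_width: 0.0006
t 18.32 p [ 0.5583 -0.1654  0.044 ] rpy [3.141e+00 1.000e-03 1.990e-01] F [ 0.1 -0.3  0. ] w 0.0006 q [-0.351  0.548  1.572 -0.     1.022 -0.549]
shift cm [0.   1.58 0.05] rot [0.0002 0.0005 0.0007]
stage xyz mm [-48.8  -0.   44. ]
Fs 0.2940431941999712 -0.004007493716407441
```

```bash
python3 -m inch '[0,0.2,0,0,0,0,0,0,0.2,0,0,0,0,0,0,0.2,0,0,0,0,0,0,0.2,0,0,0,0,0,0,0,0,0,0,0,0]'
cat > f.py <<'E'
from tgt import *
x=sy;rel(S-s*.033+Z*.0435,np.stack([x,np.cross(-Z,x),-Z],1));f=np.array(ctrl.get_obs()['force']);print('Fs',f@s,f@sy)
E
python3 f.py
```

```text
time_s: 18.95
ee_pos: [0.5598, -0.1721, 0.044]
eef_rot: [-3.14, 0.001, 0.199]
force: [-0.9, 6.9, 2.9]
grip_width: 0.0003
t 18.95 p [ 0.5598 -0.1721  0.044 ] rpy [-3.14e+00  1.00e-03  1.99e-01] F [-0.9  6.9  2.9] w 0.0003 q [-3.610e-01  5.550e-01  1.561e+00  1.000e-03  1.027e+00 -5.610e-01]
shift cm [-0.    0.9   0.05] rot [-0.0016  0.001   0.0011]
stage xyz mm [-42.   0.  44.]
Fs -6.950685095547445 0.4317111455432974
```

```bash
python3 -m inch '[0,0.15,0,0,0,0,0,0,0.15,0,0,0,0,0,0,0.15,0,0,0,0,0,0,0.15,0,0,0,0,0,0,0,0,0,0,0,0]';python3 f.py
```

```text
time_s: 19.58
ee_pos: [0.5609, -0.1775, 0.044]
eef_rot: [-3.139, 0.001, 0.199]
force: [-1.7, 11.1, 3.3]
grip_width: 0.0006
t 19.57 p [ 0.5609 -0.1775  0.044 ] rpy [-3.139e+00  1.000e-03  1.990e-01] F [-1.7 11.1  3.3] w 0.0006 q [-0.369  0.56   1.552  0.002  1.031 -0.57 ]
shift cm [-0.01  0.35  0.05] rot [-0.0025  0.0012  0.0013]
stage xyz mm [-36.5   0.1  44. ]
Fs -11.213618537447928 0.544786622400076
```

```bash
python3 -m inch '[0,0.1,0,0,0,0,0,0,0.1,0,0,0,0,0,0,0.08,0,0,0,0,0,0,0,0,0,0,0,0]';python3 f.py
```

```text
time_s: 20.08
ee_pos: [0.5613, -0.1796, 0.044]
eef_rot: [-3.138, 0.001, 0.199]
force: [-3.4, 14.8, 5.8]
grip_width: 0.0006
t 20.07 p [ 0.5613 -0.1796  0.044 ] rpy [-3.138e+00  1.000e-03  1.990e-01] F [-3.4 14.8  5.8] w 0.0006 q [-0.373  0.563  1.548  0.002  1.033 -0.574]
shift cm [-0.01  0.13  0.05] rot [-0.0035  0.0015  0.0014]
stage xyz mm [-34.3   0.1  44. ]
Fs -15.165456203609429 -0.41097777976590916
```

```bash
python3 -m inch '[0,0.07,0,0,0,0,0,0,0.07,0,0,0,0,0,0,0,0,0,0,0,0]';python3 f.py
```

```text
time_s: 20.45
ee_pos: [0.5614, -0.1798, 0.044]
eef_rot: [-3.136, 0.002, 0.2]
force: [-5.3, 23.3, 8.7]
grip_width: 0.0005
t 20.45 p [ 0.5614 -0.1798  0.044 ] rpy [-3.136e+00  2.000e-03  2.000e-01] F [-5.3 23.3  8.7] w 0.0005 q [-0.374  0.564  1.547  0.004  1.036 -0.576]
shift cm [-0.01  0.12  0.05] rot [-0.0056  0.0021  0.0016]
stage xyz mm [-34.2   0.1  44. ]
Fs -23.87223215335171 -0.5897368028213131
```

```bash
python3 -m inch '[0,-0.03,0,0,0,0,0,0,0,0,0,0,0,0]';python3 f.py
python3 - <<'E'
from tgt import *
np.set_printoptions(precision=4,suppress=True)
ims=[]
for n in('side','scene'):
    img,d=ctrl.camera(n);W=cloud(n,d)-S;U=np.stack([W@s,W@sy,W[...,2]],-1);f=U.reshape(-1,3)
    m=(f[:,2]>.049)&(f[:,2]<.056)&(np.abs(f[:,1])<.0285)&(f[:,0]<.05)&(f[:,0]>-.022);P=f[m]
    print(n,m.sum(),np.median(P,0),np.percentile(P[:,0],[1,99]),np.percentile(P[:,1],[1,99]),'plane',np.linalg.lstsq(np.c_[P[:,:2],np.ones(len(P))],P[:,2],rcond=None)[0])
    c=(380,240) if n=='side' else (245,187);ims.append(cv2.resize(img[c[1]-45:c[1]+45,c[0]-60:c[0]+60],(400,300),interpolation=cv2.INTER_CUBIC))
save('b2.png',np.hstack(ims));st()
E
```

```text
time_s: 20.7
ee_pos: [0.5613, -0.1797, 0.044]
eef_rot: [-3.137, 0.002, 0.2]
force: [-4.9, 20.8, 8.1]
grip_width: 0.0003
t 20.7 p [ 0.5613 -0.1797  0.044 ] rpy [-3.137e+00  2.000e-03  2.000e-01] F [-4.9 20.8  8.1] w 0.0003 q [-0.373  0.564  1.547  0.004  1.035 -0.575]
shift cm [-0.01  0.12  0.05] rot [-0.005   0.002   0.0017]
stage xyz mm [-34.2   0.1  44. ]
Fs -21.37171238097801 -0.7285010541707582
side 330 [ 0.0142 -0.0021  0.0522] [-0.0215  0.0478] [-0.027   0.0232] plane [-0.006  -0.0001  0.0523]
scene 76 [0.018  0.0219 0.0519] [-0.0205  0.0492] [0.0074 0.0281] plane [0.0026 0.0306 0.0515]
t 20.8 p [ 0.5614 -0.1797  0.044 ] rpy [-3.137  0.002  0.2  ] F [-4.7 20.9  7.6] w 0.0006 q [-0.373  0.564  1.547  0.004  1.035 -0.575]
```

View pics/b2.png

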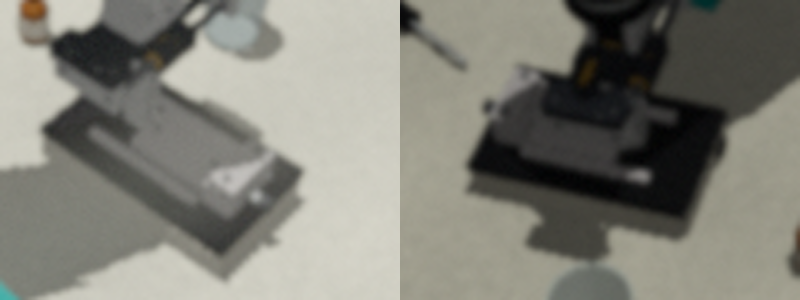

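The carrier meets the stop with no visible gap, it lies flat, and the plunger's tail shows behind the block. The push is steady at about 21 N, so I'll hand in.

```bash
python3 -c "
from h import *
print(ctrl.hand_in());st()"
```

```text
the job is handed in; nothing more can be done
None
the job is handed in; nothing more can be done
```

I took the carrier off the easel, turned it over and laid it specimen face down in the channel. Then I pushed it with closed fingers until it stopped moving, and handed in at about 20.8 s while still pushing; no verdict was reported.

**Last checks**
- **Push:** it held steady at about 21 N along the channel. Adding 9 N before that moved the fingers only about 0.1 mm, so the carrier is hard on the stop.
- **Flatness:** the side camera put the top face at 52 mm with a slope of about 0.3°, so it is flat. Its sides lay between about y = −27 and +23 mm, which is near the middle. The plunger's tail showed behind the block.
- **Finger position:** they stopped 1.2 mm short of where I expected contact with the stop (x = −34.2 against −33 mm). That is within the calibration and finger-width uncertainty.
- **Scene camera:** the hand hid most of the carrier from it (76 points), so its cross-slope reading of about 1.8° is weak and disagreed with the side view. Its height reading agreed.
- **Not measured:** I never read the plunger travel directly. I also didn't measure squareness at the stop; the carrier lay straight in the channel before the push.
- **Bystanders:** I planned the moves to stay clear of them and saw none moved, but I didn't re-measure where they stand.

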